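# Pack a signal housing shell and fold the carton shut

## Task

Pack the grey housing shell for dispatch: set it down flat on the floor of the cardboard carton, right way up as it lies now and not dropped in. Then fold both short side flaps in, and only after that bring the lid down over them until its front tab is tucked in and the carton is fully closed, ready for taping. Don't crush the cardboard, and leave the other things on the bench where they are.

Things in the scene. Friction and masses are not known exactly. Their poses are not given: they have to be found in the camera images.
- shell: Grey ABS housing shell, an upside-down open tray 120 (its x) x 60 (its y) x 46 high, 3 mm walls, about 0.16 kg, lying open side down with its flat top (black window, vent slots) up. Origin at the centre of its underside, z up. It can be gripped across its 60 mm width. It fits the carton lengthwise along the carton's x or y.
- carton: Brown tuck-top carton, fixed in a blue packing nest. Origin: centre of the nest's underside, on the bench; z up, x to the lid's crease (carton rear, away from the robot), y to its left side. Outside 163 (x) x 208 (y), walls 4 mm; inside 155 x 200, floor 8 mm above the origin; tops of front and rear walls 88, of side walls 83 mm. Nest 187 x 232, corner angles 26 mm high.
- flap_left (a joint): Left (carton +y) side flap: angle in rad; 0 = folded in flat (level), 1.57 = upright, larger = open outwards, stop at 2.85; starts at 1.95 to 2.4. A 3.5 mm board, 78 mm from crease to free edge, 138 wide (along carton x). Its crease is a little stiff: it stays where it is left; about 0.3 N at the free edge moves it.
- flap_left_crease (a point): Middle of the left flap's crease, on the top of the left wall: in the carton's frame at x 4, y 102, z 85.5 mm. The point turns with the flap; at angle 0 its axes are the carton's.
- flap_left_edge (a point): Middle of the free edge of the left flap, 78 mm from its crease.
- flap_right (a joint): Right (carton -y) side flap: the mirror image of the left one; the same angles (0 = folded in flat, larger = open outwards, starts at 1.95 to 2.4), sizes and stiffness. All the board is light: a few newtons fold it, and pressing with more than about 60 N crushes it.
- flap_right_crease (a point): Middle of the right flap's crease, on the top of the right wall: in the carton's frame at x 4, y -102, z 85.5 mm.
- flap_right_edge (a point): Middle of the free edge of the right flap, 78 mm from its crease.
- lid (a joint): Lid: angle in rad; 0 = shut and level on top of the two side flaps, 1.57 = upright, larger = leaning back away from the robot, stop at 2.5; starts at 1.75 to 2.05. A 4 mm board, 161 mm from crease to front fold, 208 wide. Its crease is stiff: it stays where it is left (about 0.7 N at the front fold moves it), so it must be brought right down.
- lid_crease (a point): Middle of the lid's crease on the rear wall: in the carton's frame at x 79.5, y 0, z 90.5 mm (level with the middle of the shut lid's thickness).
- lid_front (a point): Middle of the lid's front fold, 161 mm from its crease. From the fold hangs a 25 mm deep tuck tab, already creased square to the lid and leaning slightly inwards: it slips inside the front wall by itself as the lid comes down. The shut lid lies on the side flaps; a flap left out cannot be folded in under it any more.
- knob: Brass knurled knob, 60 dia x 34 high, origin under its centre. Leave it alone.
- lens: Amber lens disc, 100 dia x 19 high, origin under its centre. Leave it alone.
- relay: Plug-in relay, pale case on a black base, 60 x 55 x 68 high, origin under its centre. Leave it alone.
- tape_dispenser: Black tape dispenser with a tan roll, 150 x 70 x 108 high, origin under its centre. Leave it alone.
- screwdriver: Screwdriver 190 long, lying on the bench. Leave it alone.
Things that resemble listed ones, but are neither listed nor needed, are in the scene too. There is more than one size of the shell; the job needs the middle-sized.

How it is judged:
By the outcome, as a careful person would: the job done as asked, in the order asked, and still so for the second after the job is handed in, with the robot touching nothing.
It also fails if it takes over 64 s, if anything falls off the work surface, if the arm or the gripper's body presses on something with over 40 N, if the wrist force passes 120 N, or if a joint passes its speed limit or range.

## Robot

A 6-joint arm with a two-finger parallel gripper is mounted at the origin on the work surface. World frame = base frame: x ahead of the robot, y to its left, z up, the work surface at z = 0. Lengths are in m, angles in rad, forces in N, time in s.
With the tool pointing down it reaches from about 0.4 to 0.825 m from the base axis. Payload 7 kg.
Tool frame: the origin (TCP) lies at the centre of the arm's flange, where the gripper is bolted on; the fingertips stand 178 mm ahead of it and the grasp point (between the pads) lies ahead of it (tcp_to_grasp is the z of the grasp point in the tool frame, in m); z points along the fingers, x is the direction in which the jaws open and shut, and the axes are right-handed (so a half turn about z gives the same grasp; the last joint's range is limited). The gripper opens to 88 mm and grips with 3 to 60 N. Pads are 19 mm wide; open, the fingers measure 130 mm over their backs; the gripper's body (78 mm by 193 mm) begins 47 mm behind the grasp point.
Start: joints at [1.542, 0.359, 0.012, 0, -1.224, -0.288], TCP at [0.21, 0.641, 0.405] pointing down, gripper open.
Joint ranges: [-3.07, 3.07], [-1.43, 2.12], [-1.02, 1.25], [-3.03, 1.67], [-3.05, -0], [-3.03, 3.03]. Speed limits (rad/s): [2.39, 2.39, 3.01, 3.14, 3.14, 3.14].

## Interface

Orientations are given as [roll, pitch, yaw] about the fixed x, y, z axes, in that order (R = Rz(yaw) Ry(pitch) Rx(roll)).
In Python, from station import get_state, grab_frame, job_done, tcp_to_grasp gives the robot as it stands.
- The arm moves only by the tool drive_tool, never from a script. Its argument "moves" is a list of rows, each a list of 7 numbers: the shift along the tool's x, y, z in mm, then the turn, a rotation vector about the tool's x, y, z in degrees, then the closure, from -1 (fully open) to 1 (shut), so that 0 is half open. In form: [[dx, dy, dz, ax, ay, az, claw], ...]. A call has 1 to 12 rows; each row is the pose to reach, as a shift and turn from the pose commanded when the call began, along the tool's axes at that moment; what a row does not reach only later rows make up. A row lasts 1/8 s, in which the tool goes at most 62.5 mm and 10.7 degrees, less where a joint would pass 70% of its speed; a pose out of reach is approached as far as the arm can. A call with a gripper value outside its range is refused whole. The fingers move at their own pace and stop on an object; "grip_force" is the grip in N (left out, the last holds). Time passes only in rows, so rows that repeat a pose let the fingers close. It gives the time, the measured TCP pose, the force and the opening at its end, in the units of the state.
- get_state(): the state, without advancing time (a new reading comes with each control period).
- grab_frame(name): name is "scene" or "side" or "wrist"; returns a dict with "img" (384x512x3 uint8, red, green, blue), "range_z" (384x512 float32, m along the optical axis (not along the pixel's ray), 0 where there is no reading), "fovy" (degrees; the focal length in pixels is half the picture's height over the tangent of half this angle, whatever the lens; pixels are square), "cx", "cy" (the principal point, pixels), "k1" (the pictures are not rectified: a ray, as slopes to the right and down, at radius r is drawn at 1 + k1 r^2 times it, then the intrinsics apply), "rvec" (rotation vector, rad) and "tvec" (3), from world to camera coordinates, as OpenCV has them. Camera axes: x right, y down, z forward; pixel columns grow to the right and rows downward; lengths in m; the calibration is good to about 2 mm. A picture is of the moment at which its call begins.
- job_done(): hands the job in, once; it reports no verdict.
The state is a dict: "t": time; "q": joint angles; "qd": joint speeds; "joint_efforts": joint torques, N m; "eef_pos": TCP position; "ee_rot": TCP orientation; "force": force on the tool from outside, world axes, zero at the start; "moment": the same for the moment, N m; "width": finger opening in m.
Only numpy, scipy, OpenCV 4.12 (cv2) and the standard library are available. Lean on these libraries where they do the work, as an engineer would, in place of code of your own. Each camera call takes 0.05 s, during which the arm holds its last target. There are 200 camera calls.

## Working session

There is one attempt and no reset: what is moved stays moved. The work goes in short steps, Python scripts to look and compute and a tool call to move; the robot and the scene stay as the last step left them, time stands still between calls to the robot, and variables do not carry over. Pictures are saved under pics/ and viewed, about 8 in all and at most 12, crops included, and the job is handed in when it is done.

Besides the shell and the picture viewer there is one more tool, called as name(argument=value, ...), one argument or row to a line, values as JSON. drive_tool: Moves the arm, as the interface text tells. Its arguments: {"type":"object","properties":{"moves":{"type":"array"},"grip_force":{"type":"number"}},"required":["moves"]}

```bash
mkdir -p pics; ls
cat > h.py <<'E'
import numpy as np, cv2
from scipy.spatial.transform import Rotation as R
from station import get_state, grab_frame, job_done, tcp_to_grasp
def cloud(f):
    """world xyz per pixel (HxWx3), nan where no reading"""
    h,w=f["range_z"].shape; fl=h/2/np.tan(np.radians(f["fovy"])/2)
    u,v=np.meshgrid(np.arange(w),np.arange(h))
    x=(u-f["cx"])/fl; y=(v-f["cy"])/fl; a,b=x.copy(),y.copy()
    for _ in range(10):
        s=1+f["k1"]*(a*a+b*b); a,b=x/s,y/s
    z=np.where(f["range_z"]>0,f["range_z"],np.nan)
    P=np.stack([a*z,b*z,z],-1)
    M=cv2.Rodrigues(np.array(f["rvec"],float))[0]
    return (P-np.array(f["tvec"]).ravel())@M
def save(f,n): cv2.imwrite("pics/"+n,cv2.cvtColor(f["img"],cv2.COLOR_RGB2BGR))
E
python3 - <<'E'
from h import *
s=get_state(); print(s, tcp_to_grasp if not callable(tcp_to_grasp) else tcp_to_grasp())
for n in("scene","side"):
    f=grab_frame(n); save(f,n+"1.png"); np.save(n+"1.npy",cloud(f)); np.save(n+"img.npy",f["img"])
    M=cv2.Rodrigues(np.array(f["rvec"],float))[0]; print(n,f["fovy"],f["k1"],-M.T@np.array(f["tvec"]).ravel())
E
```

```text
pics
{'t': 0.0, 'q': array([ 1.54210175e+00,  3.59342939e-01,  1.10702881e-02, -3.54720992e-04,
       -1.22411750e+00, -2.88074440e-01]), 'qd': array([-0.00133712, -0.00217663, -0.00080811, -0.00033829, -0.00049363,
       -0.00114894]), 'joint_efforts': array([ 7.31876244e-04, -5.82722676e+01,  2.93048984e+01,  6.99690118e+00,
        7.00510878e-03, -1.74358020e-04]), 'eef_pos': array([0.21021673, 0.64121614, 0.40375503]), 'ee_rot': array([-3.14145952e+00, -1.62289819e-03, -1.88768625e+00]), 'force': array([ 0.4826317 ,  0.46080699, -0.60248567]), 'moment': array([-0.01526325,  0.03013981, -0.03209442]), 'width': 0.08751904978790052} 0.1593
scene 49.48835143174057 -0.07166971834070468 [ 1.02790839 -0.61338526  1.0525273 ]
side 52.930096848507596 -0.12783821642799756 [ 0.22636742 -0.98147465  1.12263656]
```

View pics/scene1.png

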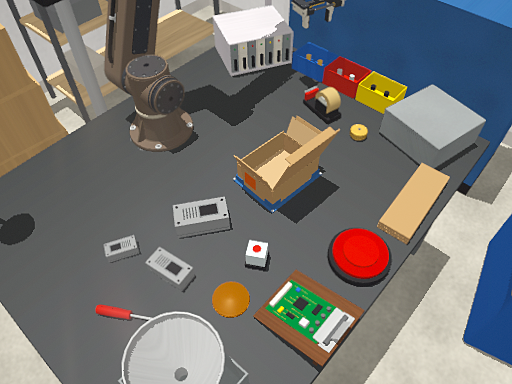

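View pics/side1.png

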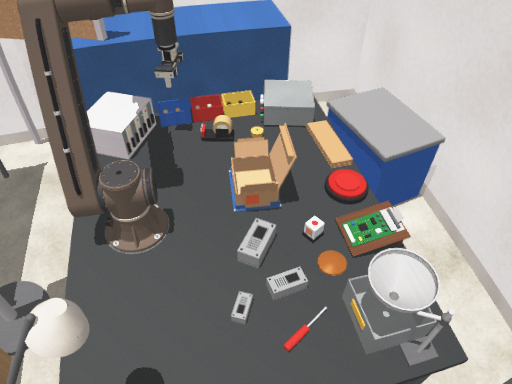

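The pictures show three shells. In the scene view the large one is at (201,215), the middle one at (170,267) and the small one at (121,246); in the side view they are at (257,241), (288,282) and (242,307). The carton is at (280,165) in the scene view, with its lid towards +x. Next I'll measure the sizes and the carton's pose.

Run:
```python
from h import *
C=np.load("scene1.npy"); S=np.load("side1.npy")
for nm,P,seeds in(("scene",C,[(201,215),(170,267),(121,246)]),("side",S,[(257,241),(288,282),(242,307)])):
    for u,v in seeds:
        c=np.nanmedian(P[v-3:v+4,u-3:u+4].reshape(-1,3),0)
        m=(np.abs(P[...,2]-c[2])<.008)&(np.linalg.norm(P[...,:2]-c[:2],axis=-1)<.1)
        n,l=cv2.connectedComponents(m.astype(np.uint8)); k=P[l==l[v,u]]
        r=cv2.minAreaRect((k[:,:2]*1000).astype(np.float32)); print(nm,(u,v),"z",np.median(k[:,2]).round(4),r)
# carton: rims & nest
A=np.concatenate([C.reshape(-1,3),S.reshape(-1,3)]); I=np.concatenate([np.load("sceneimg.npy").reshape(-1,3),np.load("sideimg.npy").reshape(-1,3)]).astype(int)
c=C[165,280]; print("carton seed",c)
near=np.linalg.norm(A[:,:2]-c[:2],axis=1)<.25
blue=near&(I[:,2]>I[:,0]+40)&(A[:,2]<.04)&(A[:,2]>-.003)
print(blue.sum(), cv2.minAreaRect((A[blue][:,:2]*1000).astype(np.float32)))
for z0,z1 in((.076,.094),):
    m=near&(A[:,2]>z0)&(A[:,2]<z1); k=A[m]*1000
    im=np.full((500,500,3),255,np.uint8)
o=c[:2]*1000
im=np.full((560,560,3),255,np.uint8)
for p,col in zip(A[near]*1000,I[near]):
    if p[2]<4: continue
    x=int(280-(p[1]-o[1])*1.1); y=int(280-(p[0]-o[0])*1.1)
    col=(0,0,255) if 80<p[2]<92 else (255,0,0) if p[2]<30 else (0,160,0) if p[2]>92 else (200,200,200)
    cv2.circle(im,(x,y),1,col,-1)
cv2.imwrite("pics/top.png",im)
```

```text
scene (201, 215) z 0.0597 ((419.80908203125, -190.67636108398438), (157.78050231933594, 85.42141723632812), 53.186397552490234)
scene (170, 267) z 0.0457 ((477.5765686035156, -367.2845764160156), (122.28950500488281, 59.36610412597656), 7.778871536254883)
scene (121, 246) z 0.0342 ((319.147705078125, -416.43048095703125), (88.10884857177734, 48.568180084228516), 62.4658088684082)
side (257, 241) z 0.061 ((418.277099609375, -191.84664916992188), (160.08860778808594, 80.27741241455078), 53.60544204711914)
side (288, 282) z 0.0457 ((477.4019470214844, -369.78704833984375), (122.0185775756836, 63.462806701660156), 8.43480396270752)
side (242, 307) z 0.0341 ((317.7798767089844, -419.1719970703125), (90.19396209716797, 45.157310485839844), 62.035850524902344)
carton seed [0.44882901 0.14727958 0.00247378]
776 ((475.0936584472656, 108.30056762695312), (251.6634979248047, 189.80120849609375), 84.41014862060547)
```

View pics/top.png

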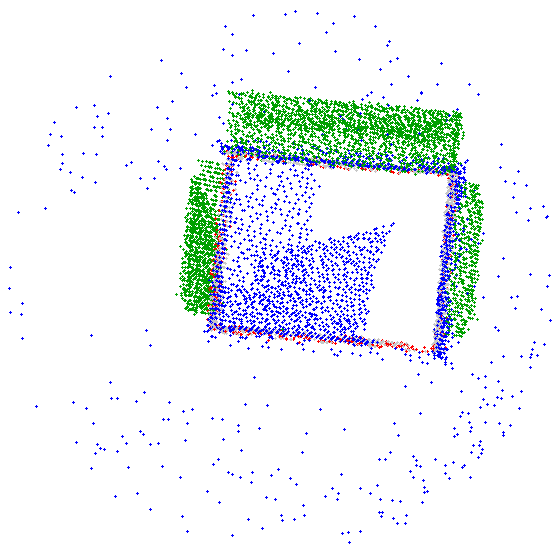

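The middle shell measures 122 x 60 with its top at z = 0.046, so it is the right one. The others top out at 0.060 and 0.034, which makes them the wrong sizes. Next I'll fit the carton pose and the joint angles.

Run:
```python
from h import *
from scipy.optimize import least_squares
C=np.load("scene1.npy"); S=np.load("side1.npy")
def tocar(A,p): 
    c,s=np.cos(p[2]),np.sin(p[2]); d=A[:,:2]*1e3-p[:2]
    return np.c_[d[:,0]*c+d[:,1]*s,-d[:,0]*s+d[:,1]*c,A[:,2]*1e3]
allA=np.concatenate([C.reshape(-1,3),S.reshape(-1,3)])
p0=np.array([470,110,-.07])
def fit(A,p0):
    p=p0
    for tol in(15,8,5):
        L=tocar(A,p); z=L[:,2]
        inx=np.abs(L[:,1])<97; iny=np.abs(L[:,0])<75
        sel=(z>30)&(z<82)
        planes=[(0,v) for v in(-81.5,-77.5,77.5,81.5)]+[(1,v) for v in(-104,-100,100,104)]
        D=np.stack([np.where(sel&(inx if a==0 else iny),np.abs(L[:,a]-v),1e9) for a,v in planes]); k=D.argmin(0); m=D.min(0)<tol
        def res(q):
            L=tocar(A[m],q); return np.array([L[i,planes[j][0]]-planes[j][1] for i,j in enumerate(k[m])])
        r=least_squares(res,p,loss="soft_l1",f_scale=1.5); p=r.x
    print("carton",p,np.degrees(p[2]),m.sum(),np.median(np.abs(r.fun)),np.bincount(k[m],minlength=8)); return p
near=lambda A:A[np.linalg.norm(A[:,:2]-[.47,.11],axis=1)<.2]
for A in(near(C.reshape(-1,3)),near(S.reshape(-1,3)),near(allA)): p=fit(A,p0)
np.save("carton.npy",p)
L=tocar(near(allA),p)
def ang(m,axis,off,z0,name):
    r=np.median(np.arctan2(L[m][:,2]-z0,off(L[m]))); print(name,r,m.sum(),"maxr",np.percentile(np.hypot(off(L[m]),L[m][:,2]-z0),97))
hi=L[:,2]>110
ang(hi&(L[:,1]>100)&(np.abs(L[:,0]-4)<60),1,lambda q:102-q[:,1],85.5,"left")
ang(hi&(L[:,1]<-100)&(np.abs(L[:,0]-4)<60),1,lambda q:102+q[:,1],85.5,"right")
ang(hi&(L[:,2]>130)&(L[:,0]>70)&(np.abs(L[:,1])<90),0,lambda q:79.5-q[:,0],90.5,"lid")
for n,(u,v) in dict(tape=(325,100),knob=(359,131),relay=(257,250)).items(): print(n,C[v,u].round(3))
```

```text
carton [ 4.74348314e+02  1.01741377e+02 -9.47400200e-02] -5.428203296056827 1343 0.839709895987582 [ 33 365  18 403 327  24 141  32]
carton [ 4.69565342e+02  9.90950998e+01 -9.24371168e-02] -5.296256664666064 775 0.8789052281867669 [  0  33   0  59 264 101 207 111]
carton [ 4.74057656e+02  9.98584863e+01 -9.51084735e-02] -5.4493141284895525 2110 0.9712502181639735 [ 58 372  73 408 521 188 343 147]
left 1.9525743293559474 769 maxr 78.65114016381413
right 1.9702124741247529 334 maxr 79.37758493909577
lid 1.90107138248087 1502 maxr 161.228444217451
tape [0.415 0.439 0.086]
knob [0.574 0.434 0.035]
relay [ 0.637 -0.182  0.068]
```

```bash
cat >> h.py <<'E'
def rows(*T):
    """TCP targets (x,y,z mm world, yaw deg; tool down) -> tool-axis shift/turn from the present pose"""
    s=get_state(); Q=R.from_euler("xyz",s["ee_rot"])
    print("t",round(s["t"],2),"pos",(s["eef_pos"]*1e3).round(1),"rpy",np.degrees(s["ee_rot"]).round(1),"F",s["force"].round(1),"w",round(s["width"]*1e3,1))
    for x,y,z,yaw in T:
        d=Q.inv().apply(np.array([x,y,z])-s["eef_pos"]*1e3)
        rv=(Q.inv()*R.from_euler("xyz",[180,0,yaw],degrees=True)).as_rotvec(degrees=True)
        print((x,y,z,yaw),"->",d.round(0),rv.round(1))
CAR=np.array([474.,100.,-5.4])
def cw(x,y,z):
    "carton mm -> world mm"
    a=np.radians(CAR[2]); return CAR[0]+x*np.cos(a)-y*np.sin(a),CAR[1]+x*np.sin(a)+y*np.cos(a),z
E
python3 -c "
from h import *
rows((480,450,460,-160),(600,100,470,150))"
```

```text
t 0.1 pos [210.2 641.2 403.9] rpy [-1.800e+02 -1.000e-01 -1.082e+02] F [-0.6 -0.9 -0.4] w 87.6
(480, 450, 460, -160) -> [  98. -316.  -56.] [-0.  -0.1 51.8]
(600, 100, 470, 150) -> [ 393. -539.  -66.] [-1.000e-01 -1.000e-01  1.018e+02]
```

drive_tool(
  moves=[
    [98,-316,-56,0,0,52,-1],
    [98,-316,-56,0,0,52,-1],
    [98,-316,-56,0,0,52,-1],
    [98,-316,-56,0,0,52,-1],
    [98,-316,-56,0,0,52,-1],
    [98,-316,-56,0,0,52,-1],
    [393,-539,-66,0,0,102,-1],
    [393,-539,-66,0,0,102,-1],
    [393,-539,-66,0,0,102,-1],
    [393,-539,-66,0,0,102,-1],
    [393,-539,-66,0,0,102,-1],
    [393,-539,-66,0,0,102,-1],
  ],
)

```text
t: 1.6
eef_pos: [0.6002, 0.0985, 0.4705]
ee_rot: [-3.141, -0.0, 2.616]
force: [0.5, -0.1, -0.3]
width: 0.0876
```

```bash
python3 -c "
from h import *
rows((478,-368,400,98))"
```

```text
t 1.6 pos [600.2  98.5 470.5] rpy [-180.    -0.   149.9] F [ 0.5 -0.1 -0.3] w 87.6
(478, -368, 400, 98) -> [-129. -465.   70.] [-0.  -0.  51.9]
```

drive_tool(
  moves=[
    [-129,-465,70,0,0,52,-1],
    [-129,-465,70,0,0,52,-1],
    [-129,-465,70,0,0,52,-1],
    [-129,-465,70,0,0,52,-1],
    [-129,-465,70,0,0,52,-1],
    [-129,-465,70,0,0,52,-1],
    [-129,-465,70,0,0,52,-1],
    [-129,-465,70,0,0,52,-1],
    [-129,-465,70,0,0,52,-1],
    [-129,-465,70,0,0,52,-1],
  ],
)

```text
t: 2.85
eef_pos: [0.4781, -0.3666, 0.4002]
ee_rot: [-3.141, -0.001, 1.708]
force: [0.4, 0.3, -0.3]
width: 0.0877
```

Run:
```python
from h import *
f=grab_frame("wrist"); save(f,"wrist1.png"); P=cloud(f)
I=f["img"].astype(int)
m=(np.abs(P[...,2]-.046)<.006)&(np.linalg.norm(P[...,:2]-[.478,-.368],axis=-1)<.09)
n,l,st,_=cv2.connectedComponentsWithStats(m.astype(np.uint8)); j=1+st[1:,4].argmax(); k=P[l==j]
print(np.median(k[:,2]),st[j],cv2.minAreaRect((k[:,:2]*1e3).astype(np.float32)))
rows((478,-368,300,98))
```

```text
0.0462571139534451 [ 219  114   60  111 6223] ((478.136962890625, -366.93670654296875), (121.036865234375, 60.38678741455078), 8.592073440551758)
t 2.9 pos [ 478.4 -366.1  400.6] rpy [-180.    -0.    97.9] F [-0.4 -1.1 -0.7] w 87.7
(478, -368, 300, 98) -> [ -2.  -1. 101.] [-0.  -0.  -0.1]
```

View pics/wrist1.png

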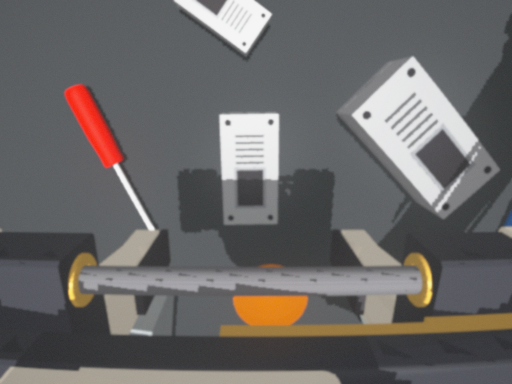

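The crop shows the middle shell alone at (250,168), between the open jaws and square to them. The small shell is at (228,18) and the large one at (425,138). The centre is (478,-367) with its long axis at 8.5°.

drive_tool(
  moves=[
    [-1,0,60,0,0,-0.5,-1],
    [-1,0,120,0,0,-0.5,-1],
    [-1,0,160,0,0,-0.5,-1],
    [-1,0,190,0,0,-0.5,-1],
    [-1,0,207,0,0,-0.5,-1],
    [-1,0,207,0,0,-0.5,-1],
    [-1,0,207,0,0,-0.5,1],
    [-1,0,207,0,0,-0.5,1],
    [-1,0,207,0,0,-0.5,1],
    [-1,0,207,0,0,-0.5,1],
    [-1,0,207,0,0,-0.5,1],
    [-1,0,207,0,0,-0.5,1],
  ],
  grip_force=18,
)

```text
t: 4.4
eef_pos: [0.4783, -0.3679, 0.1944]
ee_rot: [3.141, 0.0, 1.717]
force: [-0.5, 2.9, 5.7]
width: 0.0595
```

drive_tool(
  moves=[
    [0,0,-15,0,0,0,1],
    [0,0,-40,0,0,0,1],
    [0,0,-90,0,0,0,1],
    [0,0,-140,0,0,0,1],
    [0,0,-160,0,0,0,1],
    [0,0,-160,0,0,0,1],
  ],
)

```text
t: 5.15
eef_pos: [0.4782, -0.368, 0.3562]
ee_rot: [3.138, 0.002, 1.716]
force: [0.2, -0.3, -2.3]
width: 0.0599
```

Run:
```python
from h import *
x,y,_=cw(-5,0,0)
rows((x,y,400,84.6),(x,y,360,84.6),(x,y,205,84.6))
```

```text
t 5.15 pos [ 478.2 -368.   356.2] rpy [1.798e+02 1.000e-01 9.830e+01] F [ 0.2 -0.3 -2.3] w 59.9
(np.float64(469.0221901769846), np.float64(100.47054156659257), 400, 84.6) -> [465.  59. -45.] [ 0.2  0.1 13.7]
(np.float64(469.0221901769846), np.float64(100.47054156659257), 360, 84.6) -> [465.  59.  -5.] [ 0.2  0.1 13.7]
(np.float64(469.0221901769846), np.float64(100.47054156659257), 205, 84.6) -> [465.  58. 150.] [ 0.2  0.1 13.7]
```

drive_tool(
  moves=[
    [30,4,-50,0,0,1,1],
    [80,10,-50,0,0,2,1],
    [130,17,-50,0,0,4,1],
    [180,23,-50,0,0,5,1],
    [230,29,-50,0,0,7,1],
    [280,36,-50,0,0,8,1],
    [330,42,-50,0,0,10,1],
    [380,48,-50,0,0,11,1],
    [420,54,-50,0,0,12,1],
    [450,57,-50,0,0,13,1],
    [465,59,-50,0,0,14,1],
    [465,59,-50,0,0,14,1],
  ],
)

```text
t: 6.65
eef_pos: [0.4686, 0.1015, 0.4024]
ee_rot: [-3.14, 0.001, 1.474]
force: [-0.1, -0.6, -2.0]
width: 0.06
```

Run:
```python
from h import *
x,y,_=cw(-5,0,0)
rows((x,y,300,84.6),(x,y,203,84.6))
f=grab_frame("scene"); g=grab_frame("side")
save(f,"s2.png"); P=cloud(g); save(g,"sd2.png")
cv2.imwrite("pics/both2.png",np.hstack([cv2.resize(cv2.imread("pics/s2.png")[80:240,200:370],None,fx=2.3,fy=2.3),cv2.resize(cv2.imread("pics/sd2.png")[80:240,190:360],None,fx=2.3,fy=2.3)]))
```

```text
t 6.65 pos [468.6 101.5 402.4] rpy [-1.799e+02  1.000e-01  8.440e+01] F [-0.1 -0.6 -2. ] w 60.0
(np.float64(469.0221901769846), np.float64(100.47054156659257), 300, 84.6) -> [ -1.   1. 102.] [-0.1  0.1 -0.2]
(np.float64(469.0221901769846), np.float64(100.47054156659257), 203, 84.6) -> [ -1.   1. 199.] [-0.1  0.1 -0.2]
```

View pics/both2.png

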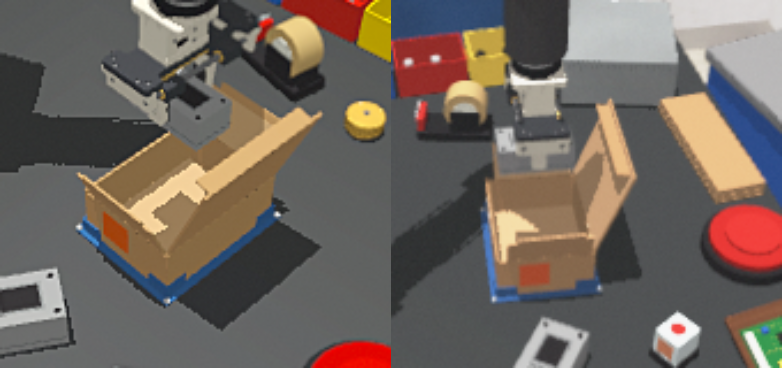

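drive_tool(
  moves=[
    [-1,1,30,0,0,0,1],
    [-1,1,70,0,0,0,1],
    [-1,1,110,0,0,0,1],
    [-1,1,140,0,0,0,1],
    [-1,1,165,0,0,0,1],
    [-1,1,180,0,0,0,1],
    [-1,1,188,0,0,0,1],
    [-1,1,188,0,0,0,1],
    [-1,1,188,0,0,0,1],
  ],
)

```text
t: 7.88
eef_pos: [0.4702, 0.0997, 0.2163]
ee_rot: [3.141, -0.001, 1.472]
force: [0.7, -0.9, -1.7]
width: 0.0599
```

drive_tool(
  moves=[
    [0,0,5,0,0,0,1],
    [0,0,10,0,0,0,1],
    [0,0,12,0,0,0,1],
    [0,0,12,0,0,0,1],
    [0,0,12,0,0,0,1],
  ],
)

```text
t: 8.5
eef_pos: [0.47, 0.0997, 0.2037]
ee_rot: [3.142, 0.0, 1.472]
force: [-0.0, -0.1, -2.1]
width: 0.0601
```

drive_tool(
  moves=[
    [0,0,1,0,0,0,1],
    [0,0,2,0,0,0,1],
    [0,0,2,0,0,0,1],
  ],
)

```text
t: 8.88
eef_pos: [0.4699, 0.0998, 0.2024]
ee_rot: [3.141, -0.0, 1.472]
force: [-3.6, -0.6, 8.6]
width: 0.0599
```

It has touched down, with force up by about 10 N. I'll release and lift.

drive_tool(
  moves=[
    [0,0,0,0,0,0,0.2],
    [0,0,0,0,0,0,-0.2],
    [0,0,0,0,0,0,-0.8],
    [0,0,0,0,0,0,-0.8],
    [0,0,-20,0,0,0,-0.8],
    [0,0,-60,0,0,0,-0.8],
    [0,0,-120,0,0,0,-0.8],
    [0,0,-180,0,0,0,-0.8],
    [0,0,-230,0,0,0,1],
    [0,0,-230,0,0,0,1],
  ],
)

```text
t: 10.12
eef_pos: [0.4706, 0.0999, 0.4359]
ee_rot: [3.135, -0.005, 1.473]
force: [0.2, 0.3, -1.5]
width: 0.0641
```

Run:
```python
from h import *
f=grab_frame("wrist"); P=cloud(f); save(f,"w3.png")
a=np.radians(CAR[2]); d=P[...,:2]*1e3-CAR[:2]
L=np.stack([d[...,0]*np.cos(a)+d[...,1]*np.sin(a),-d[...,0]*np.sin(a)+d[...,1]*np.cos(a),P[...,2]*1e3],-1)
m=(np.abs(L[...,2]-54)<5)&(np.abs(L[...,0])<74)&(np.abs(L[...,1])<90)
k=L[m]; print("top z",np.percentile(k[:,2],[5,50,95]),cv2.minAreaRect(k[:,:2].astype(np.float32)), m.sum())
A=np.c_[k[:,:2],np.ones(len(k))]; print("tilt",np.linalg.lstsq(A,k[:,2],rcond=None)[0])
# left flap push poses: finger half 21 along y(tool x), tip at TCP-178
T=[]
for y,z in((200,330),(200,300)): T.append((*cw(-10,y,0)[:2],z,84.6))
rows(*T)
```

```text
top z [52.9031364  54.23450272 55.49448173] ((-4.669258117675781, -0.7534599304199219), (60.249778747558594, 120.64127349853516), 89.8626480102539) 5446
tilt [3.06259808e-03 1.98334054e-03 5.42464122e+01]
t 10.18 pos [470.   99.8 433.3] rpy [179.8  -0.2  84.3] F [-0.  -0.3 -0.8] w 60.6
(np.float64(482.86604301767204), np.float64(300.05347605380115), 330, 84.6) -> [200.  -7. 104.] [ 0.2 -0.2 -0.3]
(np.float64(482.86604301767204), np.float64(300.05347605380115), 300, 84.6) -> [200.  -7. 134.] [ 0.2 -0.2 -0.3]
```

View pics/w3.png

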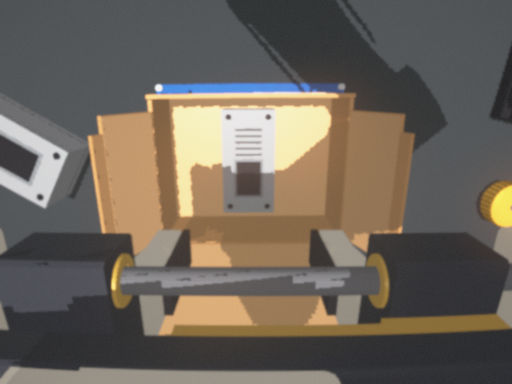

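The view shows the shell lying flat on the carton floor at (248,160). Its top is at 54 mm, level and square, and centred at carton x -5, y -1. Now the left flap.

drive_tool(
  moves=[
    [60,-6,0,0,0,0,1],
    [120,-6,0,0,0,0,1],
    [170,-6,20,0,0,0,1],
    [200,-6,70,0,0,0,1],
    [200,-6,125,0,0,0,1],
    [200,-6,130,0,0,0,1],
    [175,-6,130,0,0,0,1],
    [155,-6,130,0,0,0,1],
    [138,-6,130,0,0,0,1],
    [122,-6,130,0,0,0,1],
    [105,-6,130,0,0,0,1],
    [90,-6,135,0,0,0,1],
  ],
)

```text
t: 11.68
eef_pos: [0.4728, 0.1888, 0.2969]
ee_rot: [3.141, -0.001, 1.472]
force: [-0.1, 0.5, 1.1]
width: 0.0002
```

```bash
cat >> h.py <<'E'
def car(p):
    "world mm -> carton mm"
    a=np.radians(CAR[2]); d=np.asarray(p)[...,:2]-CAR[:2]
    return np.stack([d[...,0]*np.cos(a)+d[...,1]*np.sin(a),-d[...,0]*np.sin(a)+d[...,1]*np.cos(a),np.asarray(p)[...,2]],-1)
def tcp(): s=get_state(); print("TCP in carton",car(s["eef_pos"]*1e3).round(1),"tip z",round(s["eef_pos"][2]*1e3-178,1),"F",s["force"].round(1))
E
python3 -c "
from h import *
tcp()"
```

```text
TCP in carton [ -9.6  88.3 296.9] tip z 118.9 F [-0.1  0.5  1.1]
```

drive_tool(
  moves=[
    [-10,0,8,0,0,0,1],
    [-18,0,17,0,0,0,1],
    [-25,0,25,0,0,0,1],
    [-27,0,29,0,0,0,1],
    [-27,0,31,0,0,0,1],
    [-27,0,32,0,0,0,1],
    [-27,0,32,0,0,0,1],
  ],
)

```text
t: 12.55
eef_pos: [0.47, 0.1628, 0.2655]
ee_rot: [-3.141, 0.001, 1.473]
force: [-4.7, -3.4, 11.2]
width: 0.0005
```

drive_tool(
  moves=[
    [0,0,-60,0,0,0,1],
    [-20,0,-115,0,0,0,1],
    [-75,0,-130,0,0,0,1],
    [-135,0,-130,0,0,0,1],
    [-195,0,-130,0,0,0,1],
    [-245,0,-110,0,0,0,1],
    [-265,0,-60,0,0,0,1],
    [-265,0,-38,0,0,0,1],
    [-265,0,-38,0,0,0,1],
  ],
)

```text
t: 13.68
eef_pos: [0.4436, -0.101, 0.3015]
ee_rot: [-3.138, 0.001, 1.472]
force: [0.3, 0.9, -0.2]
width: 0.0004
```

Run:
```python
from h import *
tcp()
for n in("scene","side"):
    f=grab_frame(n); L=car(cloud(f)*1e3).reshape(-1,3)
    m=(np.abs(L[:,0]-4)<60)&(L[:,1]>30)&(L[:,1]<95)&(L[:,2]>65)&(L[:,2]<140)
    print(n,m.sum(),np.percentile(L[m][:,2],[5,50,95]) if m.sum() else 0)
    r=(np.abs(L[:,0]-4)<60)&(L[:,1]<-105)&(L[:,1]>-150)&(L[:,2]>100)&(L[:,2]<165); print("right pts",r.sum())
```

```text
TCP in carton [ -11.3 -202.9  301.5] tip z 123.5 F [ 0.3  0.9 -0.2]
scene 292 [83.93705291 87.1785136  90.35734063]
right pts 123
side 65 [82.13176471 86.29059458 89.93929121]
right pts 60
```

The left flap is flat, its top at 87. Next is the right flap, using the mirrored path.

drive_tool(
  moves=[
    [28,0,0,0,0,0,1],
    [48,0,0,0,0,0,1],
    [65,0,0,0,0,0,1],
    [81,0,0,0,0,0,1],
    [98,0,0,0,0,0,1],
    [113,0,4,0,0,0,1],
    [124,0,12,0,0,0,1],
    [132,0,21,0,0,0,1],
    [139,0,29,0,0,0,1],
    [141,0,33,0,0,0,1],
    [141,0,36,0,0,0,1],
    [141,0,37,0,0,0,1],
  ],
)

```text
t: 15.28
eef_pos: [0.458, 0.0394, 0.2656]
ee_rot: [-3.142, 0.0, 1.472]
force: [-2.0, 1.0, 4.7]
width: 0.0003
```

drive_tool(
  moves=[
    [0,0,2,0,0,0,1],
    [0,0,2,0,0,0,1],
    [10,0,-60,0,0,0,1],
    [30,0,-120,0,0,0,1],
    [50,0,-175,0,0,0,1],
    [62,10,-210,0,0,0,1],
    [62,60,-215,0,0,0,1],
    [62,120,-215,0,0,0,1],
    [62,175,-215,0,0,0,1],
    [62,187,-215,0,0,0,1],
    [62,187,-215,0,0,0,1],
  ],
)

```text
t: 16.65
eef_pos: [0.6505, 0.0825, 0.4796]
ee_rot: [-3.14, 0.001, 1.471]
force: [-0.0, 0.5, -0.4]
width: 0.0003
```

Run:
```python
from h import *
tcp()
for n in("scene","side"):
    f=grab_frame(n); save(f,n+"4.png"); L=car(cloud(f)*1e3).reshape(-1,3)
    for s in(1,-1):
        m=(np.abs(L[:,0]-4)<60)&(L[:,1]*s>30)&(L[:,1]*s<95)&(L[:,2]>60)&(L[:,2]<130)
        print(n,s,m.sum(),np.percentile(L[m][:,2],[5,50,95]) if m.sum() else 0)
    m=(L[:,2]>140)&(L[:,2]<262)&(L[:,0]>70)&(L[:,0]<150)&(np.abs(L[:,1])<90)
    print("lid",m.sum(),np.median(np.arctan2(L[m][:,2]-90.5,79.5-L[m][:,0])))
cv2.imwrite("pics/both4.png",np.hstack([cv2.resize(cv2.imread("pics/"+n)[40:230,c:c+180],None,fx=2.2,fy=2.2) for n,c in(("scene4.png",200),("side4.png",180))]))
```

```text
TCP in carton [177.4  -0.8 479.6] tip z 301.6 F [-0.   0.5 -0.4]
scene 1 292 [83.96476117 87.11326947 90.08574245]
scene -1 588 [83.61226748 86.88813291 90.31202012]
lid 622 1.9361989009159097
side 1 314 [81.63562309 85.42404845 89.0621067 ]
side -1 364 [81.64941301 85.61220429 89.09048019]
lid 584 1.9015820472362877
```

View pics/both4.png

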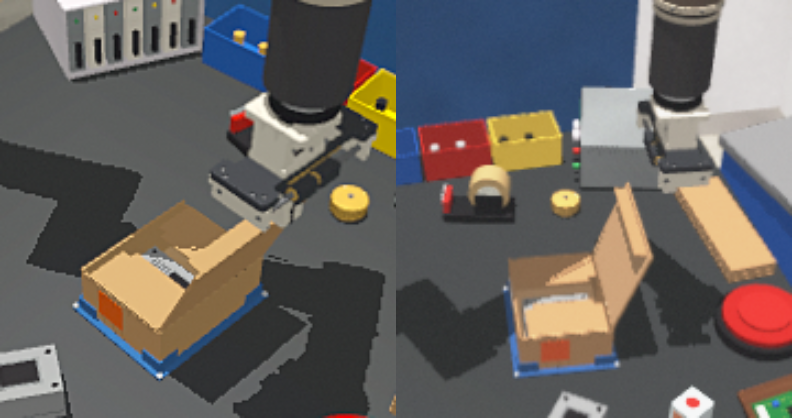

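Both flaps lie flat and the lid is still open; the closed fingers are behind it. Next I'll swing the lid forward.

drive_tool(
  moves=[
    [0,0,50,0,0,0,1],
    [0,0,96,0,0,0,1],
    [0,0,96,0,0,0,1],
    [0,-25,96,0,0,0,1],
    [0,-42,96,0,0,0,1],
    [0,-58,96,0,0,0,1],
    [0,-73,96,0,0,0,1],
    [0,-87,96,0,0,0,1],
    [0,-103,96,0,0,0,1],
    [0,-118,97,0,0,0,1],
  ],
)

```text
t: 18.0
eef_pos: [0.5317, 0.0946, 0.3836]
ee_rot: [-3.141, 0.0, 1.472]
force: [0.6, -0.4, -0.2]
width: 0.0005
```

Run:
```python
from h import *
tcp()
for n in("scene","side"):
    f=grab_frame(n); L=car(cloud(f)*1e3).reshape(-1,3)
    m=(L[:,2]>130)&(L[:,2]<255)&(L[:,0]>0)&(L[:,0]<150)&(np.abs(L[:,1])<95)&(np.abs(L[:,1])>30)
    print("lid",m.sum(),np.median(np.arctan2(L[m][:,2]-90.5,79.5-L[m][:,0])))
```

```text
TCP in carton [ 58.    0.  383.6] tip z 205.6 F [ 0.6 -0.4 -0.2]
lid 908 1.3131927711391078
lid 155 1.19216513687522
```

drive_tool(
  moves=[
    [0,-13,4,0,0,0,1],
    [0,-28,10,0,0,0,1],
    [0,-41,18,0,0,0,1],
    [0,-53,27,0,0,0,1],
    [0,-64,38,0,0,0,1],
    [0,-73,50,0,0,0,1],
    [0,-81,62,0,0,0,1],
    [0,-88,75,0,0,0,1],
    [0,-95,87,0,0,0,1],
    [0,-100,97,0,0,0,1],
    [0,-104,104,0,0,0,1],
    [0,-106,107,0,0,0,1],
  ],
)

```text
t: 19.6
eef_pos: [0.427, 0.105, 0.2762]
ee_rot: [-3.141, 0.0, 1.472]
force: [-0.4, -0.2, 0.9]
width: 0.0002
```

Run:
```python
from h import *
tcp()
for n in("scene","side"):
    f=grab_frame(n); save(f,n+"5.png")
cv2.imwrite("pics/both5.png",np.hstack([cv2.resize(cv2.imread("pics/"+n)[90:220,c:c+130],None,fx=3,fy=3,interpolation=cv2.INTER_CUBIC) for n,c in(("scene5.png",215),("side5.png",205))]))
```

```text
TCP in carton [-47.2   0.5 276.2] tip z 98.2 F [-0.4 -0.2  0.9]
```

View pics/both5.png

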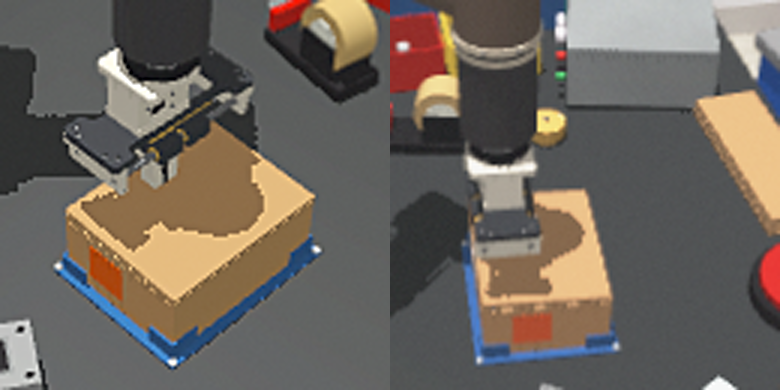

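The lid is almost down, front slightly raised, with the tip at 98. I'll press the last 6 mm gently.

drive_tool(
  moves=[
    [0,-2,2,0,0,0,1],
    [0,-3,4,0,0,0,1],
    [0,-4,5,0,0,0,1],
    [0,-4,6,0,0,0,1],
    [0,-4,6,0,0,0,1],
  ],
)

```text
t: 20.32
eef_pos: [0.4232, 0.1053, 0.2708]
ee_rot: [-3.142, 0.0, 1.472]
force: [-2.1, 0.9, 4.1]
width: 0.0008
```

drive_tool(
  moves=[
    [0,0,1,0,0,0,1],
    [0,0,2,0,0,0,1],
    [0,0,2,0,0,0,1],
  ],
)

```text
t: 20.7
eef_pos: [0.4232, 0.1054, 0.2704]
ee_rot: [3.141, -0.0, 1.473]
force: [-10.8, -0.5, 25.9]
width: 0.0006
```

The lid is firmly seated: 26 N with no more travel and the tip at 92.4. I'll lift clear and check.

drive_tool(
  moves=[
    [0,0,-5,0,0,0,1],
    [0,0,-40,0,0,0,1],
    [0,0,-100,0,0,0,1],
    [0,0,-160,0,0,0,1],
    [0,0,-200,0,0,0,1],
    [100,0,-200,0,0,0,1],
    [160,0,-200,0,0,0,1],
    [220,0,-200,0,0,0,1],
    [260,0,-200,0,0,0,1],
    [260,0,-200,0,0,0,1],
    [260,0,-200,0,0,0,1],
  ],
)

```text
t: 22.08
eef_pos: [0.4488, 0.3646, 0.4677]
ee_rot: [-3.141, 0.002, 1.473]
force: [-0.1, 0.1, -1.4]
width: 0.0001
```

Run:
```python
from h import *
tcp()
for n in("scene","side"):
    f=grab_frame(n); save(f,n+"6.png"); L=car(cloud(f)*1e3).reshape(-1,3)
    m=(np.abs(L[:,0])<70)&(np.abs(L[:,1])<90)&(L[:,2]>60)&(L[:,2]<150); k=L[m]
    print(n,m.sum(),"lid plane [dz/dx,dz/dy,z0]",np.linalg.lstsq(np.c_[k[:,:2],np.ones(len(k))],k[:,2],rcond=None)[0],
     "front",np.median(k[k[:,0]<-50][:,2]),"rear",np.median(k[k[:,0]>50][:,2]))
    A=np.load(n+"img.npy").astype(int)
cv2.imwrite("pics/both6.png",np.hstack([cv2.resize(cv2.imread("pics/"+n)[90:220,c:c+130],None,fx=3,fy=3,interpolation=cv2.INTER_CUBIC) for n,c in(("scene6.png",215),("side6.png",205))]))
```

```text
TCP in carton [-50.  261.1 467.7] tip z 289.7 F [-0.1  0.1 -1.4]
scene 1856 lid plane [dz/dx,dz/dy,z0] [4.76160973e-04 1.16931271e-03 9.22590817e+01] front 92.22672842167688 rear 92.42645843375679
side 1118 lid plane [dz/dx,dz/dy,z0] [-3.25140376e-03 -1.66811290e-03  9.08102743e+01] front 91.14504283311942 rear 90.87041778270053
```

View pics/both6.png

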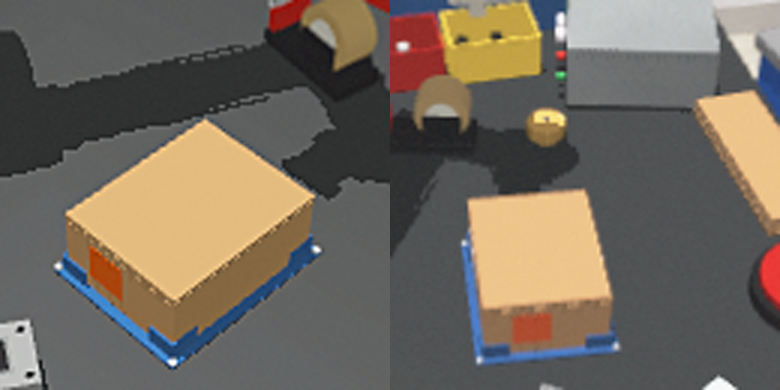

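The lid is level and flush at 92 mm front and rear, no tab shows outside, and the robot is clear. I'll hand it in.

```bash
python3 -c "
from h import *
print(job_done())"
```

```text
the job is handed in; nothing more can be done
None
```

The carton is packed and fully closed, and I handed the job in at about 22 s of the 64 s allowed. I set the middle-sized shell down flat, right way up, on the carton floor. Then I folded in the left flap, then the right, and brought the lid down over them until it was seated.

**Shell:** before closing, its top was level at 54 mm (8 mm floor plus 46 mm height), square to the walls and near the centre.

**Flaps:** both lay flat, their tops at about 87 mm, before the lid came down.

**Lid:** it is level at about 92 mm front and rear in the scene camera, which is what a shut lid should read. The side camera read about 1 mm lower, within the calibration error. No tab shows outside the front wall, so I take it as tucked in; I could not see the tab itself.

**Forces:** the highest reading I saw was about 28 N, at the end of the lid press, below the 40 N and 60 N limits. I only read force at the end of each move.

**Other things on the bench:** nothing showed contact with them. I judged this by eye from the crops and did not measure their positions again.

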